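# Close down the window hardware counter

### The arm

A 6-joint arm with a two-finger parallel gripper is mounted at the origin on the work surface. World frame = base frame: x ahead of the robot, y to its left, z up, the work surface at z = 0. Lengths are in m, angles in degrees, forces in N, time in s.
With the tool pointing down it reaches from about 0.375 to 0.75 m from the base axis. Payload 9 kg.
Tool frame: the origin (TCP) lies where the fingers leave the gripper's body, on its centre line; the fingertips stand 73 mm ahead of it and the grasp point (between the pads) lies 54 mm ahead of it (robot.tip_reach is the distance from the TCP to the fingertips, in m); z points along the fingers, y is the line along which they close (so a half turn about z gives the same grasp; the last joint's range is limited). The gripper opens to 85 mm and grips with 20 to 120 N. Pads are 22 mm wide; open, the fingers measure 114 mm over their backs; the gripper's body (76 mm by 85 mm) begins 54 mm behind the grasp point. The pads swing forward as they close: fully open they stand 13 mm farther back than shut.
Start: joints at [-79.624, 5.964, 5.575, 89.605, 0, 77.527], TCP at [0.233, -0.553, 0.304] pointing down, gripper open.
Joint ranges: [-171.21, 171.21], [-48.23, 106.86], [-62.78, 66.21], [-105.2, 120.99], [-86.42, 89.51], [-180, 180]. Speed limits (degrees/s): [127.2, 127.2, 147.25, 180, 180, 180].

### API

Orientations are given as [roll, pitch, yaw] about the fixed x, y, z axes, in that order (R = Rz(yaw) Ry(pitch) Rx(roll)).
In Python, from plant import robot gives the robot as it stands. Calls block until the motion is done:
- robot.move_pose(position, orientation): joint-space move of the TCP to a pose.
- robot.line_to(position, vel=0.15, rotation=None, guard=None): straight line of the TCP; rotation=None keeps the orientation; vel is the mean speed in m/s. With guard (N) it stops when the force on the tool has changed by that much, and returns True; else False.
- robot.goto_joints(angles): joint-space move.
- robot.set_gripper(opening): finger opening in m; the grip force is fixed at half the most; returns when the fingers have stopped.
- robot.pause(seconds).
- robot.ik(position, orientation): joint angles nearest the present ones, or None.
- robot.observe(): the state.
- robot.grab_frame(name): name is "scene" or "top" or "wrist"; returns the picture (420x560x3 uint8, blue, green, red); there is no depth.
- robot.get_calibration(name): a dict with "vertical_fov" (degrees; the focal length in pixels is half the picture's height over the tangent of half this angle, whatever the lens; pixels are square), "cx", "cy" (the principal point, pixels), "rvec" (rotation vector, rad) and "tvec" (3), from world to camera coordinates, as OpenCV has them. Camera axes: x right, y down, z forward; pixel columns grow to the right and rows downward; lengths in m; the calibration is good to about 2 mm. A picture is of the moment at which its call begins: read the wrist's pose just before it. get_calibration takes no time and is no camera call; for the wrist camera it gives the pose at the moment of the call.
A pose or a line that the arm cannot do raises robot.IKError and nothing moves.
- robot.job_done(): hands the job in; it is judged then, once.
The state is a dict: "time": time; "q": joint angles; "qvel": joint speeds; "joint_torque": joint torques, N m; "tool_pos": TCP position; "tcp_rot": TCP orientation; "ft_force": force on the tool from outside, world axes, zero at the start; "torque": the same for the moment, N m; "gripper_width": finger opening in m; "gripper_force": force on a finger pad.
Only numpy, scipy, OpenCV 4.12 (cv2) and the standard library are available. Lean on these libraries where they do the work, as an engineer would, in place of code of your own. Each camera call takes 0.05 s, during which the arm holds its last target. There are 200 camera calls.

### The job

Close the counter down for the night: slide the hatch open, nest every loose cup from the counter onto the cup that is screwed down in the tray so that all make one straight, fully seated stack there, and slide the hatch fully shut over it. Stand every glass cutter from the sloped rest in the steel pot with its wheel end down on the pot's floor, and leave the other things on the counter where they are.

Things in the scene. Friction and masses are not known exactly. Their poses are not given: they have to be found in the camera images.
- cabinet: ash cabinet 145 high, fixed. Origin on the counter under the centre of its recess; x runs back to the rear deck (to x = 300), z up. Recess 190 x 190 inside, walls 12, floor 12 above the counter; the strip y > 50 holds fixed steel sash stops, up to 38 above the counter, behind a low divider; the rest is for cups. Hatch runners stand 14 above the top at y = +-103
- tray_floor (a point): centre of the recess floor, 12 above the counter; axes as the cabinet
- hatch (a joint): hardwood hatch sliding on the cabinet top along the cabinet's x: 0 = fully shut over the recess, 0.195 m = fully open (over the rear deck). Stays where it is left; about 2 N to move. Its top face is 158 above the counter
- hatch_grip (a point): middle of the top edge of the hatch's upright wooden grip bar: 16 thick along the cabinet's x, 80 long along its y, 30 high above the hatch; 75 in front of the hatch centre. Moves with the hatch
- cup_base: round aluminium stacking cup, 50 high; origin centre of underside, z up. Tapered foot 40 across, 53 at 26 high; a shoulder there steps out to the straight upper band (26 up to the rim at 50), 66 across outside, 58 inside. Nested, its shoulder sits on the rim below: each cup stands 24 above the one under it. This one is screwed to the tray floor, the foot of the stack
- pot: fixed open steel cutter pot, 74 across outside, 66 inside, 95 high; origin at the centre of its underside, inside floor 6 above the counter
- rest: fixed sloped ash rest with three grooves 45 apart side by side; origin on the counter below the middle of the low front edge, x points the way the cutters rise. The groove floors rise at 40 degrees; its highest edge is 90 above the counter
- cup1: round aluminium stacking cup, 50 high; origin centre of underside, z up. Tapered foot 40 across, 53 at 26 high; a shoulder there steps out to the straight upper band (26 up to the rim at 50), 66 across outside, 58 inside. Nested, its shoulder sits on the rim below: each cup stands 24 above the one under it. Starts loose on the counter. May be absent
- cup2: round aluminium stacking cup, 50 high; origin centre of underside, z up. Tapered foot 40 across, 53 at 26 high; a shoulder there steps out to the straight upper band (26 up to the rim at 50), 66 across outside, 58 inside. Nested, its shoulder sits on the rim below: each cup stands 24 above the one under it. Starts loose on the counter. May be absent
- cup3: round aluminium stacking cup, 50 high; origin centre of underside, z up. Tapered foot 40 across, 53 at 26 high; a shoulder there steps out to the straight upper band (26 up to the rim at 50), 66 across outside, 58 inside. Nested, its shoulder sits on the rim below: each cup stands 24 above the one under it. Starts loose on the counter. May be absent
- cutter1: pencil glass cutter, 160 long, 12 thick, brass and steel; origin at the tip of the narrow wheel end, z runs to the butt. Starts in a groove of the sloped rest, wheel end low and towards the robot, butt up and away, rising 40 degrees from level; from 105 beyond the wheel tip it overhangs the rest freely, to be gripped there. May be absent
- cutter2: pencil glass cutter, 160 long, 12 thick, brass and steel; origin at the tip of the narrow wheel end, z runs to the butt. Starts in a groove of the sloped rest, wheel end low and towards the robot, butt up and away, rising 40 degrees from level; from 105 beyond the wheel tip it overhangs the rest freely, to be gripped there. May be absent
- cutter3: pencil glass cutter, 160 long, 12 thick, brass and steel; origin at the tip of the narrow wheel end, z runs to the butt. Starts in a groove of the sloped rest, wheel end low and towards the robot, butt up and away, rising 40 degrees from level; from 105 beyond the wheel tip it overhangs the rest freely, to be gripped there. May be absent
- suction_lifter: bystander: blue suction lifter, black rubber pad 116 across with an arched handle, 86 high; origin under its middle
- glass_sample: bystander: green glass coaster sample 90 x 90 x 8; origin under its middle
- fanlight_catch: bystander: copper fanlight catch about 82 x 24, 25 high; origin under its middle
- roller_assembly: bystander: white roller wheel assembly 75 x 26, 34 high; origin under its middle
- tape_measure: bystander: tape measure 68 x 36, 62 high; origin under its middle
- sash_handle: bystander: steel sash handle about 113 x 26, 33 high; origin under its middle
Things that resemble listed ones, but are neither listed nor needed, are in the scene too. What is shaped like the cup2 but purple or turquoise is not meant. Leave any pink look-alike of the pot alone.

How it is judged (in metres and radians):
On the way, in this order (a step that is already met when the one before it is completed fails the run):
1. the hatch is slid open clear of the tray (value of joint hatch above 0.15 m), for 0.2 s.
2. all loose cups are nested on the fixed cup in the tray (horizontal distance between each of cup1, cup2, cup3 and cup_base below 0.01 m and angle between each of cup1, cup2, cup3's own z axis and vertical below 0.08 rad and (z of cup1 in the frame of cup_base between 0.02 and 0.028 m or z of cup1 in the frame of cup_base between 0.044 and 0.052 m or z of cup1 in the frame of cup_base between 0.068 and 0.076 m) and (z of cup2 in the frame of cup_base between 0.02 and 0.028 m or z of cup2 in the frame of cup_base between 0.044 and 0.052 m or z of cup2 in the frame of cup_base between 0.068 and 0.076 m) and (z of cup3 in the frame of cup_base between 0.02 and 0.028 m or z of cup3 in the frame of cup_base between 0.044 and 0.052 m or z of cup3 in the frame of cup_base between 0.068 and 0.076 m)), for 0.2 s.
3. the hatch is shut over the stack (value of joint hatch below 0.006 m), for 0.2 s.
At the end, for the whole second after the job is handed in: Hatch shut within 6 mm; each loose cup nested on the fixed tray cup: within 10 mm of its axis, 0.08 rad of upright, seated within 4 mm of a multiple of 24 mm above it; each cutter in the pot, wheel tip under 20 mm above the pot's underside, leaning under 0.65 rad, at rest (all of step 2 and value of joint hatch below 0.006 m and horizontal distance between each of cutter1, cutter2, cutter3 and pot below 0.033 m and z of each of cutter1, cutter2, cutter3 in the frame of pot below 0.02 m and angle between each of cutter1, cutter2, cutter3's own z axis and vertical below 0.65 rad and linear speed of each of cutter1, cutter2, cutter3 below 0.03 m/s); the robot touches nothing.
It fails at once if a bystander (lifter, glass sample, catch, roller assembly, tape measure or sash handle) is shifted by more than 50 mm (distance of any of suction_lifter, glass_sample, fanlight_catch, roller_assembly, tape_measure, sash_handle from where it was at the start of the episode above 0.05 m).
Of cup1, cup2, cup3 only 2 to 3 are there at a start; the rules pass over those that are not, and their reading is None.
Of cutter1, cutter2, cutter3 only 2 to 3 are there at a start; the rules pass over those that are not, and their reading is None.
At some moment in a run one of cup1, cup2, cup3 may be knocked a few centimetres aside while the robot is not near it.
It also fails if it takes over 210 s, if anything falls off the work surface, if the arm or the gripper's body presses on something with over 40 N, if the wrist force passes 120 N, or if a joint passes its speed limit or range.

## Working session

There is one attempt and no reset: what is moved stays moved. The work goes in short steps, each a Python script; the robot and the scene stay as the last script left them, time stands still between calls to the robot, and variables do not carry over. Pictures are saved under pics/ and viewed, at most 14 in all, crops included, and the job is handed in when it is done.

```bash
ls; mkdir -p pics
python3 - <<'E'
from plant import robot
import cv2
for n in("scene","top"):
    cv2.imwrite(f"pics/{n}0.png",robot.grab_frame(n)); c=robot.get_calibration(n); print(n,c)
print(robot.get_calibration("wrist")); o=robot.observe(); print(o["tool_pos"],o["tcp_rot"],o["gripper_width"],robot.tip_reach)
E
```

```text
pics
scene {'vertical_fov': 57.01143299775474, 'cx': 280.0187283695574, 'cy': 214.2645142638249, 'rvec': array([ 0.91842038,  2.69824177, -0.79428937]), 'tvec': array([ 0.48597054, -0.12923061,  1.17433406])}
top {'vertical_fov': 47.177480309058716, 'cx': 282.11340501593406, 'cy': 211.1737183050626, 'rvec': array([ 2.19934649, -2.1964906 ,  0.07578145]), 'tvec': array([-0.13110714,  0.53761225,  1.23586329])}
{'vertical_fov': 67.78853008203461, 'cx': 276.9301867258595, 'cy': 209.75015223501435, 'rvec': array([-2.42809568,  1.61206472,  0.21761813]), 'tvec': array([-0.59931245, -0.03356382,  0.37948085])}
[ 0.23296071 -0.55270902  0.30322408] [-1.79936930e+02 -1.29446903e-02  2.28480107e+01] 0.08561577518293588 0.0726
```

View pics/scene0.png

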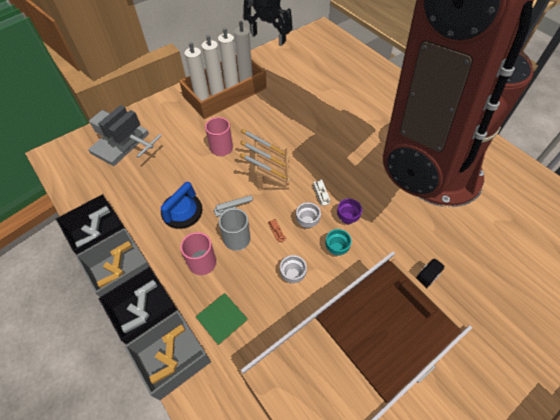

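View pics/top0.png

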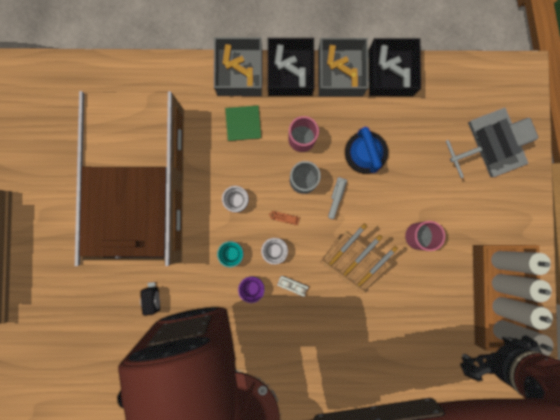

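```bash
cat > h.py <<'E'
from plant import robot
import numpy as np, cv2
def cam(n):
    c=robot.get_calibration(n); f=210/np.tan(np.radians(c["vertical_fov"])/2)
    return np.array([[f,0,c["cx"]],[0,f,c["cy"]],[0,0,1]]),cv2.Rodrigues(c["rvec"])[0],np.array(c["tvec"])
def cast(C,uv,z):
    K,R,t=C; o=-R.T@t; d=R.T@np.linalg.inv(K)@np.array([uv[0],uv[1],1.]); return o+d*(z-o[2])/d[2]
def proj(C,p):
    K,R,t=C; q=K@(R@np.asarray(p,float)+t); return q[:2]/q[2]
E
python3 - <<'E'
from h import *
im=cv2.imread("pics/top0.png"); C=cam("top")
cv2.imwrite("pics/topc.png",cv2.resize(im[90:310,60:420],None,fx=2.2,fy=2.2,interpolation=cv2.INTER_CUBIC))
for n,uv,z in [("cupA",(236,200),.05),("cupB",(275,251),.05),("pot",(305,177),.095),("restc",(365,255),.05),("grip",(125,243),.188),("railLfront",(80,264),.159),("railLback",(82,93),.159),("railRfront",(168,264),.159),("railRback",(168,93),.159)]:
    print(n,cast(C,uv,z).round(3))
E
```

```text
cupA [ 0.564 -0.013  0.05 ]
cupB [ 0.435 -0.112  0.05 ]
pot [ 0.617 -0.186  0.095]
restc [ 0.425 -0.339  0.05 ]
grip [0.456 0.222 0.188]
railLfront [0.408 0.332 0.159]
railLback [0.804 0.337 0.159]
railRfront [0.408 0.132 0.159]
railRback [0.805 0.138 0.159]
```

View pics/topc.png

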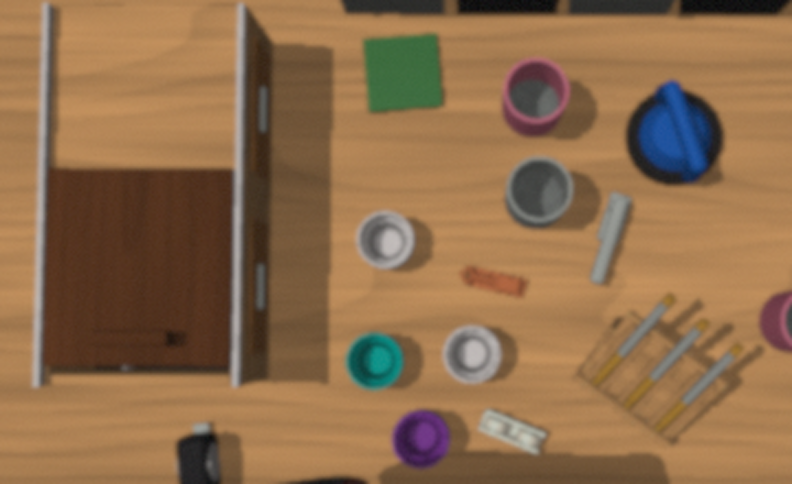

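Run:
```python
from h import *
C=cam("top")
for n,uv in [("hatch back",(124,167)),("hatch front",(124,257))]: print(n,cast(C,uv,.158).round(3))
o=robot.observe(); K,R,t=cam("wrist"); print("cam",-R.T@t, "fwd",R[2],"top cam",-C[1].T@C[2])
def yawtry(p,yaws):
    for y in yaws:
        q=robot.ik(p,[180,0,y]); print(p,y,None if q is None else np.round(q,0))
for p in ([.43,.2,.4],[.45,.23,.24],[.65,.23,.24]): yawtry(p,[90,-90])
robot.move_pose([.43,.2,.4],[180,0,90])
cv2.imwrite("pics/w1.png",robot.grab_frame("wrist")); print(robot.observe()["tool_pos"])
K,R,t=cam("wrist");print("cam",-R.T@t)
for p in ([.436,.19,.188],[.436,.27,.188],[.408,.132,.159]): print(proj((K,R,t),p))
```

```text
hatch back [0.631 0.237 0.158]
hatch front [0.424 0.233 0.158]
cam [ 0.29443429 -0.52730356  0.37358675] fwd [-0.24205738 -0.0993028  -0.96516692] top cam [ 0.46602096 -0.1159431   1.26607889]
[0.43, 0.2, 0.4] 90 [  9. -13.  -3. 100.   0.  99.]
[0.43, 0.2, 0.4] -90 [  9. -13.  -3. 100.   0. -81.]
[0.45, 0.23, 0.24] 90 [ 12. -11. -17.  83.   0. 102.]
[0.45, 0.23, 0.24] -90 [ 12. -11. -17.  83.   0. -78.]
[0.65, 0.23, 0.24] 90 [ 9. 22. 17. 85.  0. 99.]
[0.65, 0.23, 0.24] -90 [  9.  22.  17.  85.   0. -81.]
[0.43031562 0.19950673 0.3998225 ]
cam [0.43062512 0.26563763 0.47017585]
[282.76125196 208.91447705]
[283.06256713 119.85692911]
[255.99028258 254.18430147]
```

View pics/w1.png

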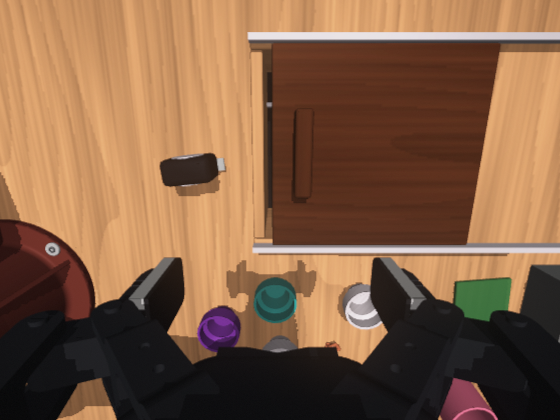

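Run:
```python
from h import *
C=cam("wrist")
for n,uv,z in [("bar",(304,153),.188),("bar end",(305,109),.188),("bar end",(303,198),.188),("railL",(250,36),.159),("railR",(254,249),.159),("railR far",(555,252),.159),("railLfar",(555,37),.159),("front wall outer",(251,150),.145),("inner",(264,150),.145),("hatchfront",(272,150),.158)]:
    print(n,cast(C,uv,z).round(4))
```

```text
bar [0.4548 0.2416 0.188 ]
bar end [0.4548 0.2789 0.188 ]
bar end [0.4547 0.2004 0.188 ]
railL [0.4067 0.3427 0.159 ]
railR [0.406 0.138 0.159]
railR far [0.7282 0.134  0.159 ]
railLfar [0.6803 0.3415 0.159 ]
front wall outer [0.4041 0.241  0.145 ]
inner [0.4174 0.241  0.145 ]
hatchfront [0.4258 0.242  0.158 ]
```

Run:
```python
from h import *
R=robot
R.move_pose([.455,.24,.28],[180,0,90])
print(R.line_to([.455,.24,.236],vel=.08,guard=8))
R.set_gripper(.0); o=R.observe(); print(o["gripper_width"],o["ft_force"],o["time"])
print(R.line_to([.638,.24,.236],vel=.1,guard=25)); o=R.observe(); print(o["tool_pos"],o["ft_force"])
R.set_gripper(.05); R.line_to([o["tool_pos"][0],.24,.30])
R.move_pose([.46,.10,.42],[180,0,0])
cv2.imwrite("pics/w2.png",R.grab_frame("wrist")); C=cam("wrist");np.savez("w2.npz",*C); print(-C[1].T@C[2],R.observe()["time"])
```

```text
False
0.014681834189687428 [-1.15535581  0.18915788  2.80797155] 4.8417
True
[0.63153258 0.23979243 0.23636452] [-2.44157043 -0.32327298  5.76414939]
[0.52705821 0.0999553  0.48938053] 8.7417
```

Run:
```python
from h import *
cv2.imwrite("pics/top1.png",robot.grab_frame("top")); cv2.imwrite("pics/w.png",0*robot.grab_frame("wrist"))
a=cv2.imread("pics/w2.png"); b=cv2.resize(cv2.imread("pics/top1.png")[80:320,60:330],None,fx=1.75,fy=1.75)
cv2.imwrite("pics/both.png",np.vstack([cv2.resize(a,None,fx=.0+472/560,fy=472/560),b[:,:472]])[:780].transpose(0,1,2)) if 0 else cv2.imwrite("pics/both.png",np.hstack([cv2.resize(a,(420,315)),cv2.resize(b,(354,315))]))
```

```text
(no output)
```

View pics/both.png

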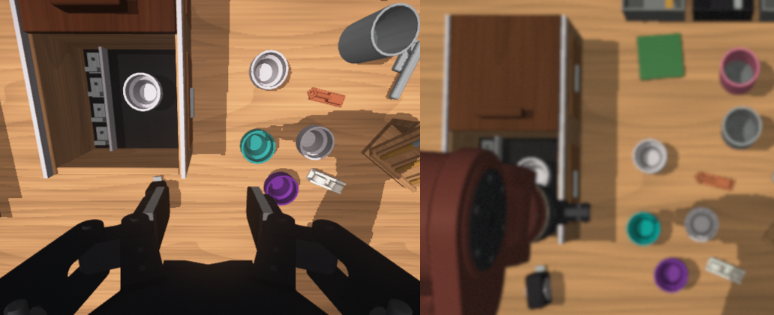

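```bash
cat >> h.py <<'E'
def cupc(im,C,seed,z,zb=None):
    """centre of a grey cup near world seed: hull centroid of grey-bright blob, rim plane z"""
    u,v=proj(C,[*seed,z]); hsv=cv2.cvtColor(im,cv2.COLOR_BGR2HSV)
    m=((hsv[...,1]<50)&(hsv[...,2]>95)).astype(np.uint8)
    disk=np.zeros_like(m); cv2.circle(disk,(int(u),int(v)),int(.050*C[0][0,0]/np.linalg.norm(-C[1].T@C[2]-[*seed,z])),1,-1)
    m=cv2.morphologyEx(m*disk,cv2.MORPH_OPEN,np.ones((3,3)))
    n,l,s,c=cv2.connectedComponentsWithStats(m)
    if n<2: return None
    k=1+np.argmax(s[1:,4]); pts=cv2.findNonZero((l==k).astype(np.uint8))
    (cu,cv),(w,h),a=cv2.fitEllipse(cv2.convexHull(pts)); p=cast(C,(cu,cv),z)
    sc=np.linalg.norm(-C[1].T@C[2]-p)/C[0][0,0]
    return p.round(4),np.round([w*sc,h*sc],3),(round(cu),round(cv))
E
python3 - <<'E'
from h import *
f=np.load("w2.npz"); C=[f[k] for k in f]; im=cv2.imread("pics/w2.png")
for n,uv,z in [("base",(189,123),.062),("A",(359,94),.05),("B",(420,189),.05)]:
    p=cast(C,uv,z); print(n,p.round(4),cupc(im,C,p[:2],z))
t=cv2.imread("pics/top0.png");T=cam("top")
for s in((.564,-.013),(.435,-.112)): print(cupc(t,T,s,.05))
for n,uv in [("inner R wall front",(181*4/3,165*4/3)),("divider",(108*4/3,145*4/3))]: print(n,cast(C,uv,.145 if n[0]=="i" else .03))
E
```

```text
base [0.5286 0.2166 0.062 ] (array([0.5297, 0.2168, 0.062 ]), array([0.07 , 0.076]), (189, 122))
A [ 0.5658 -0.0078  0.05  ] (array([ 0.5673, -0.0068,  0.05  ]), array([0.072, 0.079]), (358, 93))
B [ 0.438 -0.104  0.05 ] (array([ 0.438 , -0.1027,  0.05  ]), array([0.065, 0.076]), (419, 189))
(array([ 0.5673, -0.0109,  0.05  ]), array([0.064, 0.066]), (235, 199))
(array([ 0.4364, -0.1107,  0.05  ]), array([0.065, 0.065]), (274, 251))
inner R wall front [0.42061119 0.14146365 0.145     ]
divider [0.42676083 0.30044349 0.03      ]
```

```bash
cat >> h.py <<'E'
def look(s,z,name,zt=.3,back=.045):
    robot.move_pose([s[0]-back,s[1],zt],[180,0,0]); robot.pause(.2)
    C=cam("wrist"); im=robot.grab_frame("wrist"); cv2.imwrite(f"pics/{name}.png",im)
    return cupc(im,C,s,z)
E
python3 - <<'E'
from h import *
print("base",look((.5297,.2168),.062,"lb",.36))
print("A",look((.567,-.009),.05,"la"))
print("B",look((.437,-.107),.05,"lbb"), robot.observe()["time"])
cv2.imwrite("pics/three.png",np.hstack([cv2.resize(cv2.imread(f"pics/{n}.png"),(264,198)) for n in("lb","la","lbb")]))
E
```

```text
base (array([0.5298, 0.217 , 0.062 ]), array([0.068, 0.069]), (277, 144))
A (array([ 0.5681, -0.0082,  0.05  ]), array([0.067, 0.068]), (276, 146))
B (array([ 0.4361, -0.1085,  0.05  ]), array([0.067, 0.067]), (279, 149)) 20.0417
```

View pics/three.png

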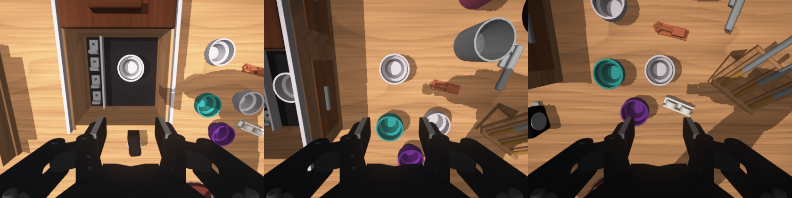

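```bash
cat >> h.py <<'E'
BASE=(.5298,.217)
def pick(c,zg=.042):
    R=robot; R.set_gripper(.085); R.move_pose([c[0],c[1],.2],[180,0,0])
    g=R.line_to([c[0],c[1],zg+.054],vel=.08,guard=8); R.set_gripper(.04); o=R.observe()
    print("grasp",g,o["gripper_width"].__round__(4),o["gripper_force"],np.round(o["tool_pos"],4))
    R.line_to([c[0],c[1],.31],vel=.2); print("lifted",R.observe()["gripper_width"])
def place(n,zg=.042):
    R=robot; R.move_pose([*BASE,.31],[180,0,0]); zt=.012+.024*n+zg+.054
    R.line_to([*BASE,zt+.03],vel=.15); g=R.line_to([*BASE,zt-.003],vel=.03,guard=10); o=R.observe()
    print("place",g,"z err",round(o["tool_pos"][2]-zt,4),np.round(o["ft_force"],1))
    R.set_gripper(.085); R.line_to([*BASE,.3],vel=.15)
E
python3 - <<'E'
from h import *
pick((.4361,-.1085)); place(1)
print("1",look(BASE,.086,"p1",.36)); 
print("A",look((.568,-.008),.05,"la2"),robot.observe()["time"])
E
```

```text
grasp False 0.0646 65.61599414795637 [ 0.4366 -0.1087  0.0973]
lifted 0.06487929289832757
place True z err 0.0013 [-0.5 -0.2  5.7]
1 (array([0.5288, 0.2172, 0.086 ]), array([0.067, 0.069]), (277, 146))
A (array([ 0.5681, -0.0082,  0.05  ]), array([0.067, 0.067]), (277, 147)) 37.925
```

Run:
```python
from h import *
pick((.5681,-.0082)); place(2)
print("2",look(BASE,.110,"p2",.38),robot.observe()["time"])
a=cv2.imread("pics/p2.png"); t=robot.grab_frame("top"); cv2.imwrite("pics/v2.png",np.hstack([cv2.resize(a,(400,300)),cv2.resize(t,(400,300))]))
```

```text
grasp False 0.0648 66.75387561321259 [ 0.5688 -0.0083  0.0974]
lifted 0.06483919407575571
place True z err 0.0014 [-1.   0.4  6.3]
2 (array([0.5291, 0.2169, 0.11  ]), array([0.068, 0.069]), (277, 146)) 50.5083
```

View pics/v2.png

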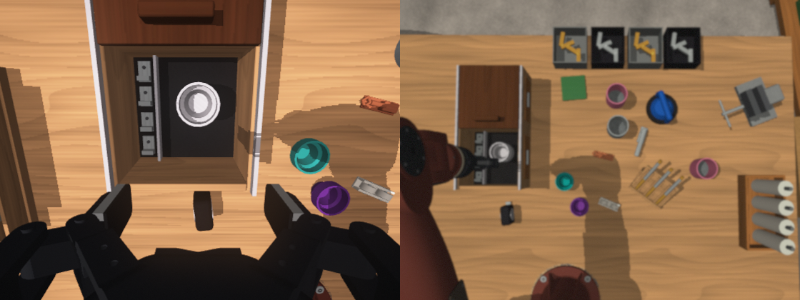

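Run:
```python
from h import *
R=robot
R.set_gripper(.06)
R.move_pose([.6315,.24,.29],[180,0,90])
print(R.line_to([.6315,.24,.236],vel=.08,guard=8)); R.set_gripper(0); print(R.observe()["gripper_width"])
print(R.line_to([.45,.24,.236],vel=.1,guard=25),R.line_to([.425,.24,.236],vel=.03,guard=25)); o=R.observe(); print(o["tool_pos"],o["ft_force"])
R.set_gripper(.05); R.line_to([o["tool_pos"][0],.24,.3])
R.move_pose([.43,.2,.4],[180,0,90]);R.pause(.2)
a=R.grab_frame("wrist"); C=cam("wrist"); cv2.imwrite("pics/w3.png",a)
print("bar expected px",proj(C,[.437,.24,.188]))
# view of the rest, along cutters
R.move_pose([.42,-.33,.40],[180,0,-41]);R.pause(.2)
C=cam("wrist");np.savez("w4.npz",*C);b=R.grab_frame("wrist");cv2.imwrite("pics/w4.png",b); print(R.observe()["time"],R.observe()["ft_force"])
cv2.imwrite("pics/v3.png",np.hstack([cv2.resize(a[40:280,200:520],(320,240))[:, :],np.zeros((240,0,3),np.uint8)]) )
cv2.imwrite("pics/v3.png",np.hstack([np.vstack([a[40:280,220:460],np.zeros((180,240,3),np.uint8)]),b]))
```

```text
False
0.014619709425341763
False True
[0.4360018 0.2402307 0.2366063] [3.1479399  0.48294947 1.59000477]
bar expected px [285.36958381 155.70256956]
62.6 [0.39143626 0.15992708 0.89917412]
```

View pics/v3.png

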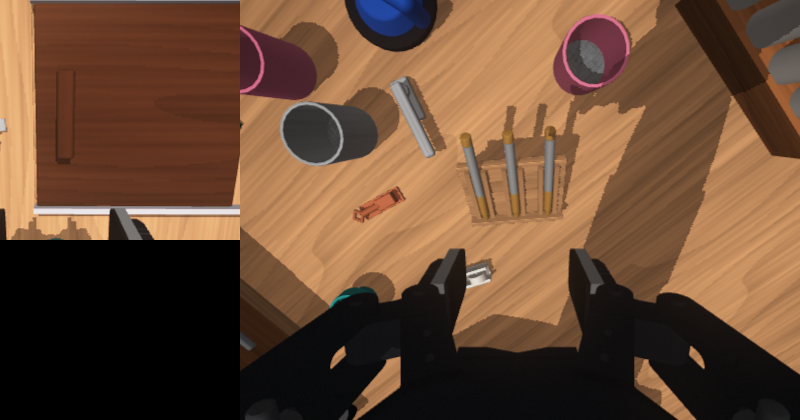

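Run:
```python
from h import *
f=np.load("w4.npz"); C=[f[k] for k in f]; T=cam("top"); S=cam("scene")
def tri(obs):
    A=[]
    for (K,R,t),uv in obs:
        P=K@np.c_[R,t]; A+=[(uv[0]*P[2]-P[0])/K[0,0],(uv[1]*P[2]-P[1])/K[0,0]]
    A=np.array(A); p=np.linalg.lstsq(A[:,:3],-A[:,3],rcond=None)[0]
    return p.round(4),[np.round(proj(c,p)-uv,1) for c,uv in obs]
wb=[(225,137),(268,132),(310,131)]; ww=[(245,215),(274,213),(308,213)]
tb=[(365,225.5),(380,238.2),(395.5,248.6)]; tw=[(332.7,263.6),(346.4,274.1),(360,284.5)]
for i in range(3):
    b,eb=tri([(C,wb[i]),(T,tb[i])]); w,ew=tri([(C,ww[i]),(T,tw[i])])
    d=b-w; print(b,w,"len",np.linalg.norm(d).round(3),"elev",np.degrees(np.arctan2(d[2],np.hypot(*d[:2]))).round(1),"yaw",np.degrees(np.arctan2(d[1],d[0])).round(1),eb,ew)
# zoomed views
im=cv2.imread("pics/w4.png"); a=cv2.resize(im[110:240,200:350],None,fx=2.6,fy=2.6,interpolation=cv2.INTER_CUBIC)
s=cv2.imread("pics/scene0.png"); b=cv2.resize(s[120:200,225:300],None,fx=4.2,fy=4.225,interpolation=cv2.INTER_CUBIC)
cv2.imwrite("pics/z.png",np.hstack([a,b])); print(a.shape,b.shape)
```

```text
[ 0.4972 -0.3239  0.1375] [ 0.4054 -0.2578  0.0448] len 0.146 elev 39.3 yaw -35.8 [array([-0.1, -0.2]), array([-0. ,  0.1])] [array([1.2, 0.8]), array([-0.2, -0.8])]
[ 0.4696 -0.3607  0.1297] [ 0.3799 -0.2916  0.0457] len 0.141 elev 36.6 yaw -37.6 [array([1.2, 1.4]), array([ 0. , -0.8])] [array([1.9, 1. ]), array([-0.4, -1.1])]
[ 0.4437 -0.3943  0.1406] [ 0.3511 -0.3269  0.0454] len 0.149 elev 39.7 yaw -36.0 [array([0.3, 0.2]), array([-0.1, -0.2])] [array([0.1, 0. ]), array([-0. , -0.1])]
(338, 390, 3) (338, 315, 3)
```

View pics/z.png

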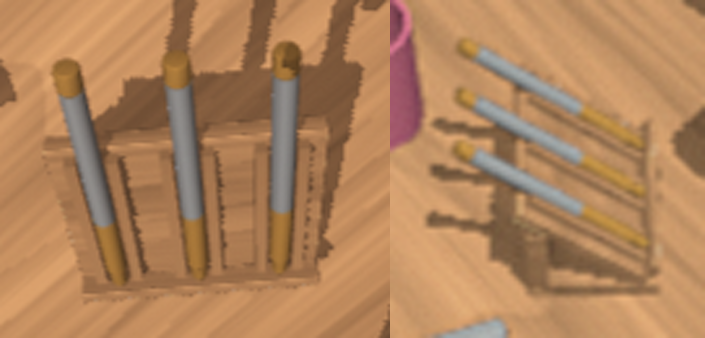

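Run:
```python
from h import *
f=np.load("w4.npz"); print(cast([f[k] for k in f],(72,134),.095))
R=robot; R.move_pose([.617-.066,-.186,.34],[180,0,0]); R.pause(.2); C=cam("wrist"); im=R.grab_frame("wrist"); cv2.imwrite("pics/pot.png",im)
hsv=cv2.cvtColor(im,cv2.COLOR_BGR2HSV); u,v=proj(C,[.617,-.186,.095]); print(u,v,hsv[int(v),int(u)])
m=(hsv[...,1]<60).astype(np.uint8); d=np.zeros_like(m); cv2.circle(d,(int(u),int(v)),75,1,-1); m=cv2.morphologyEx(m*d,cv2.MORPH_OPEN,np.ones((5,5)))
n,l,s,c=cv2.connectedComponentsWithStats(m); k=1+np.argmax(s[1:,4]); e=cv2.fitEllipse(cv2.convexHull(cv2.findNonZero((l==k).astype(np.uint8))))
print(e,cast(C,e[0],.095)); sc=(-C[1].T@C[2])[2]-.095; print(np.array(e[1])*sc/C[0][0,0]); cv2.ellipse(im,e,(0,0,255),1); cv2.imwrite("pics/potv.png",im[:300,120:460])
P=cast(C,e[0],.095)
for yaw in (-77,-37,-16,0,43,90,130):
  for phi in (20,35,50):
    Rm=np.array([np.cos(np.radians(yaw))*np.sin(np.radians(phi)),np.sin(np.radians(yaw))*np.sin(np.radians(phi)),-np.cos(np.radians(phi))])
    q=[robot.ik(list(np.array([P[0],P[1],z])-.054*Rm),[180,-phi,yaw]) for z in (.14,.31)]
    print(yaw,phi,[None if x is None else np.round(x).astype(int).tolist() for x in q])
```

```text
[ 0.62004199 -0.1847861   0.095     ]
275.2743165094661 125.18175976935011 [ 6 20 65]
((273.4944152832031, 120.43579864501953), (75.16787719726562, 77.86894226074219), 178.77830505371094) [ 0.62146117 -0.18429072  0.095     ]
[0.07601755 0.07874915]
-77 20 [[-21, 3, -11, 65, -17, -125], [-21, 3, 7, 82, -17, -125]]
-77 35 [[-15, -2, -20, 53, -30, -123], [-15, -4, -4, 71, -30, -123]]
-77 50 [[-10, -4, -28, 41, -45, -124], [-10, -9, -15, 59, -45, -124]]
-37 20 [[-26, -8, -23, 56, -4, -170], [-26, -9, -5, 74, -4, -170]]
-37 35 [[-25, -24, -41, 39, -7, -170], [-25, -26, -24, 57, -7, -170]]
-37 50 [[-23, -37, -58, 20, -10, -171], [-23, -42, -43, 40, -10, -171]]
-16 20 [[-30, -9, -24, 56, 5, 167], [-30, -10, -6, 74, 5, 167]]
-16 35 [[-32, -27, -43, 40, 9, 167], [-32, -28, -26, 58, 9, 167]]
-16 50 [[-34, -43, -61, 23, 14, 168], [-34, -46, -45, 42, 14, 168]]
0 20 [[-33, -8, -22, 59, 11, 149], [-33, -8, -4, 77, 11, 149]]
0 35 [[-37, -23, -39, 44, 20, 148], [-37, -25, -23, 62, 20, 148]]
0 50 [[-42, -37, -56, 29, 31, 150], [-42, -40, -41, 48, 31, 150]]
43 20 [[-37, 6, -7, 73, 20, 101], [-37, 6, 10, 90, 20, 101]]
43 35 [[-43, 4, -13, 70, 35, 94], [-43, 2, 2, 88, 35, 94]]
43 50 [[-49, 6, -17, 70, 50, 87], [-49, 1, -4, 87, 50, 87]]
90 20 [[-35, 26, 16, 91, 16, 53], [-35, 28, 36, 110, 16, 53]]
90 35 [[-40, 38, 27, 103, 26, 45], None]
90 50 [[-43, 53, 41, 117, 34, 35], None]
130 20 [[-31, 39, 32, 102, 6, 18], None]
130 35 [None, None]
130 50 [None, None]
```

View pics/potv.png

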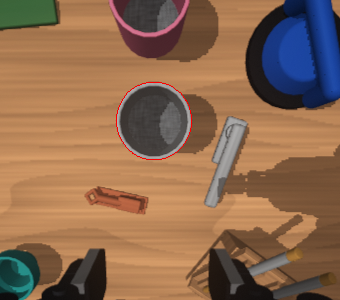

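```bash
cat >> h.py <<'E'
POT=np.array([.6214,-.1843])
BUTT=np.array([[.4972,-.3239],[.4700,-.3595],[.4437,-.3943]])
def cutter(i,yaw,phi=35,s0=-.006,L=.135,cy=-37,ow=.024):
    R=robot; h=np.array([np.cos(np.radians(cy)),np.sin(np.radians(cy))])
    g=BUTT[i]-h*(.160-L)*np.cos(np.radians(40)); z=.119+.054
    R.set_gripper(.034); R.move_pose([*g,.26],[180,0,cy]); a=R.line_to([*g,z],vel=.1,guard=6); R.set_gripper(0.)
    o=R.observe(); print("grasp",a,round(o["gripper_width"],4),round(o["gripper_force"]),np.round(o["tool_pos"],3))
    if o["gripper_width"]<.006: return False
    R.line_to([*g,.35],vel=.2)
    y,p=np.radians(yaw),np.radians(phi); hd=np.array([np.cos(y),np.sin(y)]); tz=np.array([*(hd*np.sin(p)),-np.cos(p)]); ln=np.radians(50-phi)
    def tcp(zt): # tip at height zt above counter
        return np.array([*(POT+hd*(s0+L*np.sin(ln))),zt+L*np.cos(ln)])-.054*tz
    rot=[180,-phi,yaw]
    R.move_pose(list(tcp(.16)),rot); R.line_to(list(tcp(.03)),vel=.12); a=R.line_to(list(tcp(-.006)),vel=.03,guard=5)
    o=R.observe(); print("down",a,"tip z est",round(o["tool_pos"][2]-tcp(0)[2],4),o["gripper_width"],np.round(o["ft_force"],1))
    R.set_gripper(ow); R.pause(.2); R.line_to(list(np.array(o["tool_pos"])-.10*tz),vel=.12)
    print("t",R.observe()["time"]); return True
E
python3 - <<'E'
from h import *
cutter(0,-77)
R=robot; R.move_pose([.621-.066,-.184,.36],[180,0,0]); R.pause(.2); a=R.grab_frame("wrist")
cv2.imwrite("pics/c1.png",np.hstack([cv2.resize(a[:300,80:480],(400,300)),cv2.resize(R.grab_frame("scene")[100:310,140:420],(400,300))]))
E
```

```text
grasp False 0.0099 59 [ 0.482 -0.313  0.174]
down True tip z est 0.0097 0.009974210916043827 [-0.4  0.1  3.8]
t 74.775
```

View pics/c1.png

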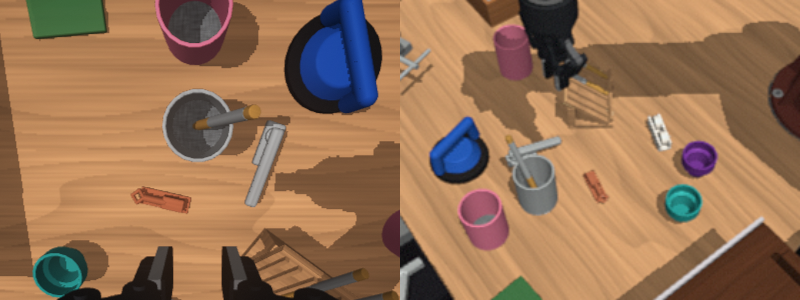

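Run:
```python
from h import *
ok=cutter(1,43)
R=robot; R.move_pose([.621-.066,-.184,.36],[180,0,0]); R.pause(.2); a=R.grab_frame("wrist")
cv2.imwrite("pics/c2.png",np.hstack([cv2.resize(a[:300,80:480],(400,300)),cv2.resize(R.grab_frame("scene")[100:310,140:420],(400,300))]))
```

```text
grasp False 0.0096 59 [ 0.455 -0.348  0.174]
down True tip z est 0.0092 0.009944535951259676 [-0.1  1.3  5.4]
t 87.0333
```

View pics/c2.png

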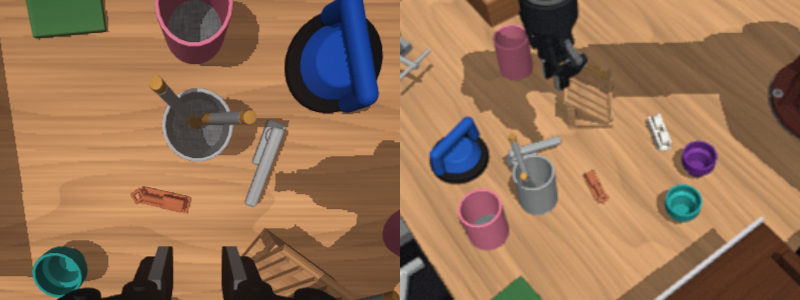

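Run:
```python
from h import *
ok=cutter(2,-17,phi=42,s0=-.016)
R=robot; R.move_pose([.621-.066,-.184,.36],[180,0,0]); R.pause(.3); a=R.grab_frame("wrist"); C=cam("wrist"); print(proj(C,[*POT,.006]))
cv2.imwrite("pics/c3.png",np.hstack([cv2.resize(a[:300,80:480],(400,300)),cv2.resize(R.grab_frame("scene")[100:310,140:420],(400,300))]))
```

```text
grasp False 0.0098 58 [ 0.429 -0.383  0.174]
down True tip z est 0.0081 0.010136250642165407 [-1.7  0.3  4.9]Traceback (most recent call last):
  File "<stdin>", line 2, in <module>
  File "h.py", line 52, in cutter
    R.set_gripper(ow); R.pause(.2); R.line_to(list(np.array(o["tool_pos"])-.10*tz),vel=.12)
                                    ~~~~~~~~~^^^^^^^^^^^^^^^^^^^^^^^^^^^^^^^^^^^^^^^^^^^^^^
plant.IKError: the arm cannot follow that straight line within its joint ranges
```

Run:
```python
from h import *
R=robot; p=np.array(R.observe()["tool_pos"]); y,f=np.radians(-17),np.radians(42); tz=np.array([np.cos(y)*np.sin(f),np.sin(y)*np.sin(f),-np.cos(f)])
for d,up in ((.06,0),(.045,0),(.045,.02),(.035,.03),(.03,.05)):
    try: R.line_to(list(p-d*tz+[0,0,up]),vel=.08); print("ok",d,up); break
    except R.IKError: pass
p=np.array(R.observe()["tool_pos"])
try: R.line_to(list(p+[0,0,.1]))
except R.IKError: print("no up")
R.move_pose([.621-.066,-.184,.36],[180,0,0]); R.pause(.3); a=R.grab_frame("wrist"); C=cam("wrist"); print(R.observe()["time"])
cv2.imwrite("pics/c3.png",np.hstack([cv2.resize(a[:300,80:480],(400,300)),cv2.resize(R.grab_frame("scene")[100:310,140:420],(400,300))]))
```

```text
ok 0.06 0
98.6833
```

View pics/c3.png

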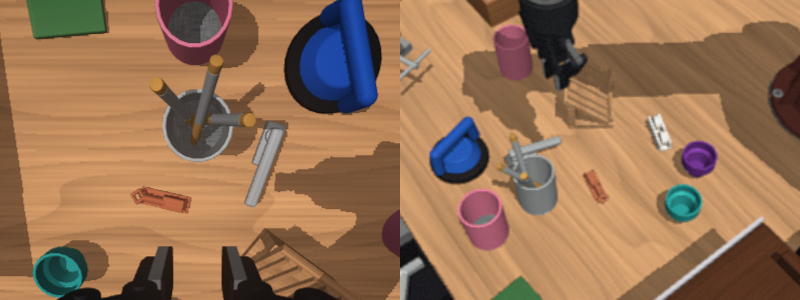

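```bash
python3 -c "
from h import *
print(robot.observe()['ft_force']); print(robot.job_done())"
```

```text
[-0.3382558  -0.12449026  0.3845907 ]
the job is handed in; nothing more can be done
None
```

The job is handed in at about 99 s of robot time; no verdict came back. Both loose cups found are nested on the tray cup, the hatch is shut, and all three cutters stand wheel-down in the pot.

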